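Open the terminal box: snap tab, then cover

ROBOT

A 6-joint arm with a two-finger parallel gripper is mounted at the origin on a cart in front of the work surface, level with it; the furniture and walls round the work are solid. World frame = base frame: x ahead of the robot, y to its left, z up, the work surface at z = 0. Lengths are in mm, angles in rad, forces in N, time in s.
With the tool pointing down it reaches from about 275 to 750 mm from the base axis. Payload 10.2 kg.
Tool frame: the origin (TCP) lies at the very end of the fingers, on their centre line; the grasp point (between the pads) lies 19 mm behind it (ctrl.pinch_z is the distance from the TCP to the grasp point, in mm); y points along the fingers, z is the direction in which the jaws open and shut, and the axes are right-handed (so a half turn about y gives the same grasp; the last joint's range is limited). The gripper opens to 85 mm and grips with 20 to 120 N. Pads are 22 mm wide; open, the fingers measure 114 mm over their backs; the gripper's body (76 mm by 85 mm) begins 54 mm behind the grasp point. The pads swing forward as they close: fully open they stand 13 mm farther back than shut.
Start: joints at [1.12, 0.313, 1.498, -0, 1.331, -0.223], TCP at [118.576, 511.44, 231.294] pointing down, gripper open.
Joint ranges: [-2.94, 2.94], [-0.97, 2.17], [0.19, 2.56], [-1.23, 4.37], [0.02, 3.11], [-2.88, 2.88]. Speed limits (rad/s): [2.39, 2.39, 3.01, 3.14, 3.14, 3.14].

INTERFACE

Orientations are given as a unit quaternion [w, x, y, z].
In Python, from rig import sense, eyes, ctrl gives the robot as it stands. The module is installed in compiled form; this text tells all that it offers.
- The arm moves only by the shell command python3 -m handwheel 'ROWS' [FORCE]. ROWS is JSON, a list of rows, each an object of numbers: "grip": the finger opening in mm, from 0 to 85.4; "tx", "ty", "tz": the shift along the tool's x, y, z in mm; "wx", "wy", "wz": the turn, a rotation vector about the tool's x, y, z in rad. In form: [{"grip": .., "tx": .., "ty": .., "tz": .., "wx": .., "wy": .., "wz": ..}, ...]. A call has 1 to 10 rows; each row shifts and turns the commanded pose from where the row before left it, along the tool's axes as they then stand; what a row does not reach is not made up. A row lasts 1/12 s, in which the tool goes at most 41.7 mm and 7.16 degrees, less where a joint would pass 70% of its speed; a pose out of reach is approached as far as the arm can. A call is refused whole if a number of a shift passes 41.7 or a number of a turn 0.125, either way. A call with a gripper value outside its range is refused whole. The fingers move at their own pace and stop on an object; FORCE is the grip in N (left out, the last holds). Time passes only in rows, so rows that do not move let the fingers close. It gives the time, the measured TCP pose, the force and the opening at its end, in the units of the state.
- sense(): the state, without advancing time (a new reading comes with each control period).
- eyes.capture(name): name is "side" or "top" or "wrist"; returns a dict with "pixels" (420x560x3 uint8, red, green, blue), "mtx" (3x3 intrinsics, pixels), "R" (3x3) and "t" (3): a world point X has camera coordinates R X + t. Camera axes: x right, y down, z forward; pixel columns grow to the right and rows downward; lengths in mm; the calibration is good to about 2 mm. A picture is of the moment at which its call begins. There is no depth.
- ctrl.finish_job(): hands the job in, once; it reports no verdict.
The state is a dict: "time_s": time; "joints": joint angles; "dq": joint speeds; "tau": joint torques, N m; "eef_pos": TCP position; "ee_rot": TCP orientation; "force": force on the tool from outside, world axes, zero at the start; "wrist_torque": the same for the moment, N m; "grip_width": opening from 0.0 (shut) to 1.0 (fully open).
Only numpy, scipy, OpenCV 4.12 (cv2) and the standard library are available. Lean on these libraries where they do the work, as an engineer would, in place of code of your own. Each camera call takes 0.05 s, during which the arm holds its last target.

TASK

Open the flat metal terminal box for a wiring check: press its black snap tab fully in, so that the cover springs loose, then push the released cover by the rib on its edge along its guides and right off the open end of the box, so that it drops and lies flat, face up, on the bench. Only press and push with the fingertips, without forcing anything; do not pick the cover up, and leave the things standing around where they are.

Things in the scene. Friction and masses are not known exactly. Their poses are not given: they have to be found in the camera images.
- terminal_box: Flat metal box fixed to the bench, 154 x 94 mm (124 over its feet), 33 high. Origin on the bench under the centre of the cover's seat; +x along the guides to the open end, the way the cover slides off; z up. It spans x -98 (tab end) to +56. The cover lies on ledges at z 24, its long edges under two lips (|y| 34.5 to 47, x -52 to 28, top z 33). Two cable glands stick out 23 mm on the +y side.
- open_end (a point): Middle of the box's open end, on the edge over which the cover slides off: box x = +56, y = 0, z = 24 mm. Turns with the box.
- snap_tab (a joint): Travel of the black snap tab straight down: 0 out, 0.007 m fully in (stop); spring 1.5 N at first, 3.5 N fully in, plus about 1 N rubbing. Its tooth stands in the cover's slot. From 5 mm in the tooth is clear and two sprung plungers move the cover 8 to 9 mm along box +x; it then stays loose when the tab is let go. The tab comes out again once the cover has moved on.
- tab_top (a point): Centre of the top of the tab's ribbed pad (24 mm along box x, 34 mm along y), at box x = -79.5, z = 31.5 mm when out; it moves down with the tab. The walls round it are 19 mm high; two ejector guides at box x = -66, y = +-29 are 28 mm high.
- cover: Loose grey plastic cover plate, 104 (x) x 78 (y) x 4 mm, about 0.1 kg, with a push rib. Origin: centre of its underside; seated it is at box x = 0, z = 24 mm with the box's axes. After about 80 mm along box +x it tips over the open end; after about 110 mm it is off and drops onto the bench (origin at z = 0 when flat).
- cover_rib (a point): Middle of the rear face (towards the tab) of the cover's push rib, 10 mm above the plate's top, at cover x = -52, flush with the plate's rear edge. The rib stands across the cover, 52 mm wide, 7 thick, 15 high. Seated it spans z 28 to 43 mm; a push at z 36 or higher passes over the snap tab (31.5) and the lips (33).
- hex_key: Dark hex key, 93 x 33 x 6 mm, lying beside the box on its -y side, about 100 mm from its centre line; bystander. Origin: under its centre.
- piston: White plastic piston with a steel stem, 65 mm across, 103 mm high, standing about 150 mm from the box's centre line on its +y side; bystander. Origin: centre of its underside.
- spring_unit: Assembled spring unit, 65 mm across, 147 mm high, standing about 155 mm from the box's centre line on its +y side, near the open end; bystander. Origin: centre of its underside.
- bottle: Small red bottle with a black cap, 36 mm across, 104 mm high, to the left; bystander. Origin: centre of its underside.
- grease: Flat round tin, 70 mm across, 28 mm high, to the right; bystander. Origin: centre of its underside.
Not all that is in view belongs to the job. Several things have the shape of the terminal_box; the one meant has the colours described above.

How it is judged (in metres and radians):
On the way, in this order (a step that is already met when the one before it is completed fails the run):
1. the fingers press the snap tab in past its catch (value of joint snap_tab above 0.0048 m and contact force between the fingers and terminal_box above 0.5 N), for 0.05 s.
2. the fingers push the released cover along its guides, half off its seat (x of cover in the frame of terminal_box above 0.05 m and z of cover in the frame of terminal_box above 0.015 m and contact force between the fingers and cover above 0.1 N).
At the end, for the whole second after the job is handed in: The cover lies at rest, flat (within 0.1 rad) and face up on the bench (underside within 6 mm of it), beyond the open end of the box (its centre over 105 mm from the seat's centre along the guides), and the snap tab has sprung out again (within 1.5 mm) (x of cover in the frame of terminal_box above 0.105 m and height (world z) of cover below 0.006 m and angle between cover's own z axis and vertical below 0.1 rad and linear speed of cover below 0.02 m/s and value of joint snap_tab below 0.0015 m); the robot touches nothing.
It fails at once if the cover is lifted (more than 12 mm above its seat) (height (world z) of cover above 0.036 m).
It fails at once if the cover is turned over or stood on edge (angle between cover's own z axis and vertical above 0.9 rad).
It fails at once if the tab or box is forced (over 50 N) (contact force between the fingers and terminal_box above 50 N).
It fails at once if the cover is forced (over 50 N) (contact force between the fingers and cover above 50 N).
It fails at once if a bystander is disturbed (moved more than 20 mm) (distance of any of hex_key, piston, spring_unit, bottle, grease from where it was at the start of the episode above 0.02 m).
It also fails if it takes over 38 s, if anything falls off the work surface, if the arm or the gripper's body presses on something with over 40 N, if the wrist force passes 120 N, or if a joint passes its speed limit or range.

## Working session

There is one attempt and no reset: what is moved stays moved. The work goes in short steps, Python scripts to look and compute and a shell command to move; the robot and the scene stay as the last step left them, time stands still between calls to the robot, and variables do not carry over. Pictures are saved under pics/ and viewed, and the job is handed in when it is done.

```bash
mkdir -p pics
cat > h.py <<'E'
import numpy as np,cv2,pickle
from rig import sense,eyes,ctrl
def cap(n,tag):
    c=eyes.capture(n); cv2.imwrite(f'pics/{tag}.png',cv2.cvtColor(c['pixels'],cv2.COLOR_RGB2BGR)); pickle.dump(c,open(f'pics/{tag}.pkl','wb')); return c
def ray(c,u,v,z):
    K=np.array(c['mtx']);R=np.array(c['R']);t=np.array(c['t'])
    d=R.T@np.linalg.inv(K)@np.array([u,v,1.]);o=-R.T@t
    return o+d*(z-o[2])/d[2]
def proj(c,X):
    p=np.array(c['mtx'])@(np.array(c['R'])@np.array(X,float)+np.array(c['t']));return p[:2]/p[2]
def crop(tag,out,x0,y0,x1,y1,k):
    i=cv2.imread(f'pics/{tag}.png')[y0:y1,x0:x1];cv2.imwrite(f'pics/{out}.png',cv2.resize(i,None,fx=k,fy=k,interpolation=cv2.INTER_CUBIC))
E
python3 - <<'E'
from h import *
print(sense())
for n in('side','top','wrist'):
    c=cap(n,n+'0'); print(n,-np.array(c['R']).T@c['t'],np.array(c['R'])[2])
E
```

```text
{'time_s': 0.0, 'joints': array([ 1.11959007e+00,  3.13468968e-01,  1.49838954e+00, -9.05508331e-06,
        1.33098326e+00, -2.23402716e-01]), 'dq': array([-0.00031444,  0.00160151,  0.00072957,  0.00059615, -0.00010838,
       -0.00124617]), 'tau': array([-1.34007227e-03, -4.12268722e+01, -2.59737951e+01, -2.22047611e-04,
        4.20675759e-03,  1.94510955e-05]), 'eef_pos': array([118.47563811, 511.21626612, 230.74325745]), 'ee_rot': array([-0.70210705,  0.7029426 , -0.08050912,  0.08022268]), 'force': array([-0.26505422, -1.08628421,  0.23118124]), 'wrist_torque': array([-0.03918092, -0.00516565,  0.02628541]), 'grip_width': 1.0027789104443994}
side [243.9377218  668.45749581 697.75504753] [ 0.3809156  -0.64196525 -0.66542011]
top [ 437.54600867   71.00731334 1117.10301732] [ 0.14092153  0.00205794 -0.99001863]
wrist [ 48.13952296 528.22021785 373.26230436] [ 0.28103613 -0.06662189 -0.95738196]
```

View pics/side0.png

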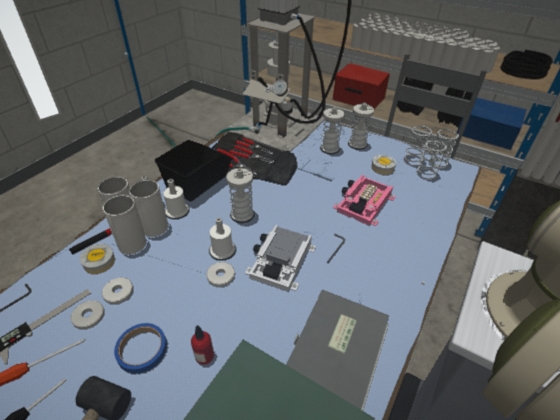

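View pics/top0.png

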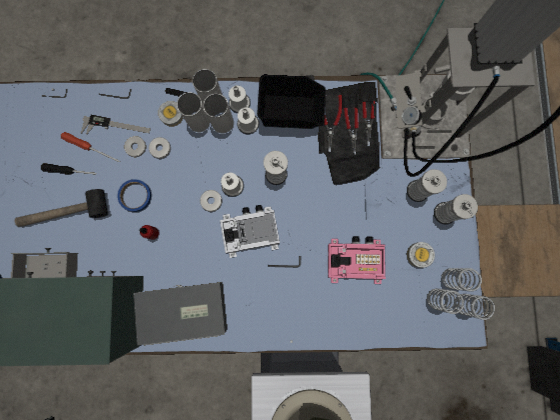

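View pics/wrist0.png

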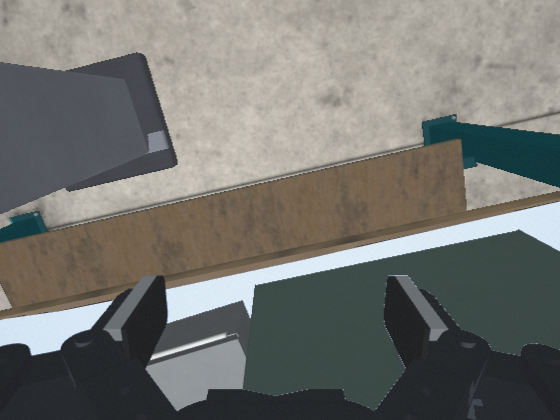

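Run:
```python
from h import *
crop('top0','top0c',200,180,320,280,6)
crop('side0','side0c',200,190,360,310,5)
c=pickle.load(open('pics/top0.pkl','rb'))
for p in [(222,215),(278,207),(250,230),(235,235),(274,230)]: print(p,ray(c,*p,24))
```

```text
(222, 215) [585.91888604 236.24133841  24.        ]
(278, 207) [605.70779763  79.12044659  24.        ]
(250, 230) [542.37655919 158.13100977  24.        ]
(235, 235) [529.18595855 199.9163933   24.        ]
(274, 230) [541.17426422  91.33645038  24.        ]
```

View pics/top0c.png

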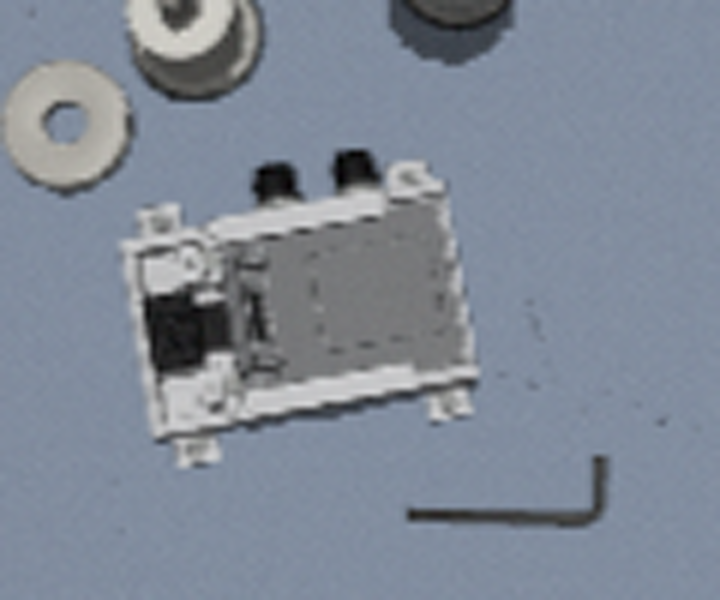

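View pics/side0c.png

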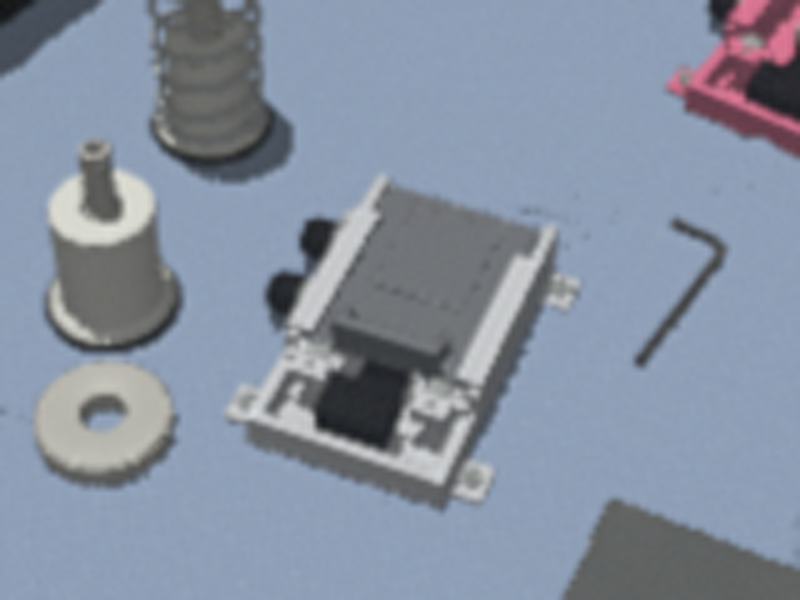

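```bash
cat > fit.py <<'E'
from h import *
from scipy.optimize import least_squares
T=pickle.load(open('pics/top0.pkl','rb'));S=pickle.load(open('pics/side0.pkl','rb'))
obs=[]
for (a,b),X in {(122,243):(-98,47,19),(155,440):(-98,-47,19),(145,297):(-91.5,17,31.5),(153,372):(-91.5,-17,31.5),(478,375):(56,-47,24),(383,210):(28,34.5,33),(412,365):(28,-34.5,33)}.items():
    obs.append((T,200+a/6,180+b/6,X))
for (a,b),X in {(447,487):(-98,-47,19),(247,422):(-98,47,19),(318,405):(-91.5,17,31.5),(388,443):(-91.5,-17,31.5),(333,322):(-52,26,43),(443,357):(-52,-26,43),(475,390):(-52,-47,33),(552,232):(56,-47,24)}.items():
    obs.append((S,200+a/5,190+b/5,X))
def w(p,X):
    c,s=np.cos(p[2]),np.sin(p[2]);return np.array([p[0]+c*X[0]-s*X[1],p[1]+s*X[0]+c*X[1],X[2]])
f=lambda p:np.ravel([proj(c,w(p,X))-(u,v) for c,u,v,X in obs])
r=least_squares(f,[560,150,-1.4],loss='soft_l1')
if __name__=='__main__':
    print(r.x); print(f(r.x).reshape(-1,2).round(1))
    for X in [(0,0,24),(-79.5,0,31.5),(-52,0,38),(56,0,24),(150,0,0)]:print(X,w(r.x,X).round(1))
    for tag,c,(x0,y0,k) in (('top0c',T,(200,180,6)),('side0c',S,(200,190,5))):
        im=cv2.imread(f'pics/{tag}.png')
        for pts in [[(-98,47,19),(-98,-47,19),(56,-47,24),(56,47,24)],[(-91.5,17,31.5),(-91.5,-17,31.5),(-67.5,-17,31.5),(-67.5,17,31.5)],[(-52,26,43),(-52,-26,43),(-45,-26,43),(-45,26,43)],[(-52,47,33),(28,47,33),(28,34.5,33),(-52,34.5,33)],[(-52,-47,33),(28,-47,33),(28,-34.5,33),(-52,-34.5,33)]]:
            q=np.array([(proj(c,w(r.x,X))-(x0,y0))*k for X in pts]).round().astype(int);cv2.polylines(im,[q],True,(0,0,255),1)
        cv2.imwrite(f'pics/{tag}_o.png',im)
E
python3 fit.py
```

```text
[541.80026471 140.00079318  -1.39153592]
[[-1.1  0.2]
 [-0.7  0.4]
 [-1.5  0.8]
 [-0.6  0.4]
 [-0.1  0.2]
 [ 0.1  0.7]
 [-0.  -0.8]
 [ 0.1 -0.8]
 [-0.1 -1. ]
 [-0.7  0.7]
 [-0.  -2.2]
 [-0.5 -0.3]
 [-0.5 -0.5]
 [ 1.9 -1.4]
 [ 1.2 -0.2]]
(0, 0, 24) [541.8 140.   24. ]
(-79.5, 0, 31.5) [527.6 218.2  31.5]
(-52, 0, 38) [532.5 191.2  38. ]
(56, 0, 24) [551.8  84.9  24. ]
(150, 0, 0) [568.5  -7.6   0. ]
```

View pics/top0c_o.png

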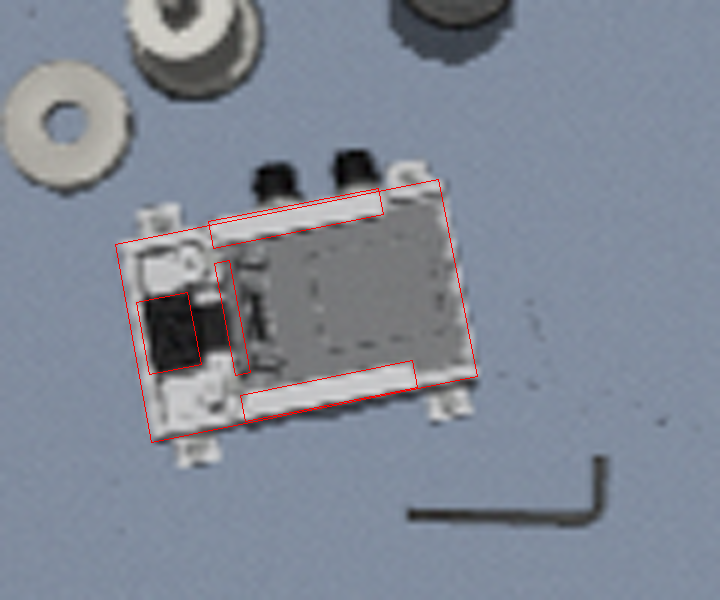

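View pics/side0c_o.png

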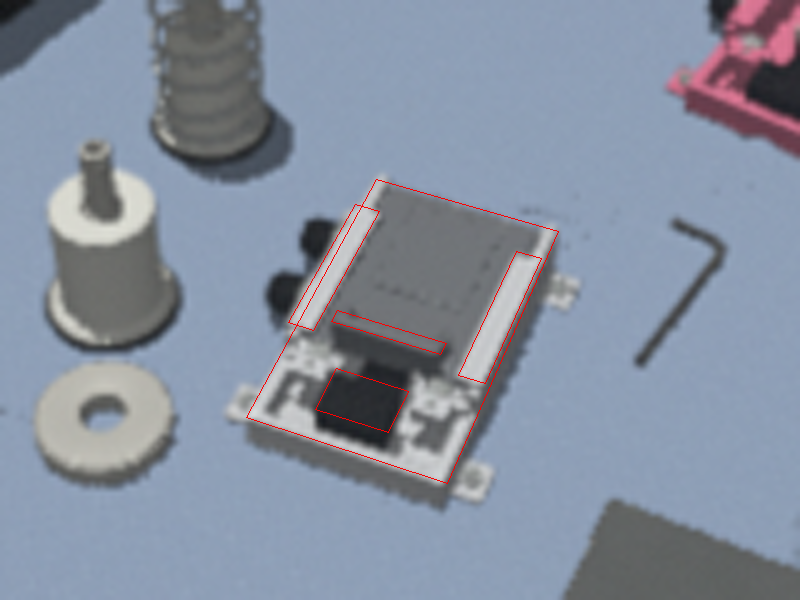

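```bash
cat > go.py <<'E'
import sys
from fit import *
from scipy.spatial.transform import Rotation as Ro
def Rt(): q=sense()['ee_rot'];return Ro.from_quat([q[1],q[2],q[3],q[0]]).as_matrix()
yaw=r.x[2]
def target(p): # desired: y down, z along +-box y nearest
    by=np.array([-np.sin(yaw),np.cos(yaw),0]);R0=Rt();z=by if by@R0[:,2]>0 else -by
    y=np.array([0,0,-1.]);return np.c_[np.cross(y,z),y,z]
def rel(X):
    s=sense();R0=Rt();D=target(0);d=w(r.x,X)-s['eef_pos']
    print('t',s['time_s'],'pos',s['eef_pos'].round(1),'F',s['force'].round(1),'g',round(s['grip_width'],2))
    p=np.array(s['eef_pos'])-[r.x[0],r.x[1],0];c,q=np.cos(yaw),np.sin(yaw)
    print('box',np.round([c*p[0]+q*p[1],-q*p[0]+c*p[1],p[2]],1))
    print('tool shift (cur axes)',(R0.T@d).round(1),'(final axes)',(D.T@d).round(1),'rotvec',Ro.from_matrix(R0.T@D).as_rotvec().round(3))
if __name__=='__main__': print(Rt().round(2)); rel(eval(sys.argv[1]))
E
python3 go.py "(-79.5,0,80)"
```

```text
[[ 0.97 -0.    0.23]
 [-0.23 -0.    0.97]
 [-0.   -1.   -0.  ]]
t 0.15 pos [118.5 511.3 230.9] F [-0.3  1.  -0.6] g 1.0
box [-440.8 -350.3  230.9]
tool shift (cur axes) [ 464.8  151.  -192.9] (final axes) [361.3 150.9 350.3] rotvec [1.000e-03 1.164e+00 0.000e+00]
```

```bash
python3 -m handwheel '[{"grip":0,"tx":35,"tz":-14.5},{"grip":0,"tx":35,"tz":-14.5},{"grip":0,"tx":35,"tz":-14.5},{"grip":0,"tx":35,"tz":-14.5},{"grip":0,"tx":35,"tz":-14.5},{"grip":0,"tx":35,"tz":-14.5},{"grip":0,"tx":35,"tz":-14.5},{"grip":0,"tx":35,"tz":-14.5},{"grip":0,"tx":35,"tz":-14.5},{"grip":0,"tx":35,"tz":-14.5}]' 30
python3 -m handwheel '[{"grip":0,"wy":0.116},{"grip":0,"wy":0.116},{"grip":0,"wy":0.116},{"grip":0,"wy":0.116},{"grip":0,"wy":0.116},{"grip":0,"wy":0.116},{"grip":0,"wy":0.116},{"grip":0,"wy":0.116},{"grip":0,"wy":0.116},{"grip":0,"wy":0.116}]'
python3 go.py "(-79.5,0,80)"
```

```text
[[ 0.97 -0.    0.23]
 [-0.23 -0.    0.97]
 [-0.   -1.   -0.  ]]
t 0.15 pos [118.5 511.3 230.9] F [-0.3  1.  -0.6] g 1.0
box [-440.8 -350.3  230.9]
tool shift (cur axes) [ 464.8  151.  -192.9] (final axes) [361.3 150.9 350.3] rotvec [1.000e-03 1.164e+00 0.000e+00]invalid input
invalid input
```

```bash
python3 -m handwheel '[{"grip":0,"tx":35,"ty":0,"tz":-14.5,"wx":0,"wy":0,"wz":0}]' 30; python3 -m handwheel '[{"grip":0.0,"tx":35.0,"ty":0.0,"tz":-14.5,"wx":0.0,"wy":0.0,"wz":0.0}]'
```

```text
time_s: 0.23
eef_pos: [146.5, 490.9, 230.9]
ee_rot: [0.703, -0.703, 0.079, -0.078]
force: [1.9, 1.1, -0.0]
grip_width: 0.886
time_s: 0.32
eef_pos: [179.9, 467.1, 230.9]
ee_rot: [-0.702, 0.703, -0.079, 0.079]
force: [1.6, 1.3, 0.5]
grip_width: 0.746
```

All keys are needed. Continuing.

```bash
python3 -m handwheel '[{"grip":0,"tx":35,"ty":0,"tz":-14.5,"wx":0,"wy":0,"wz":0},{"grip":0,"tx":35,"ty":0,"tz":-14.5,"wx":0,"wy":0,"wz":0},{"grip":0,"tx":35,"ty":0,"tz":-14.5,"wx":0,"wy":0,"wz":0},{"grip":0,"tx":35,"ty":0,"tz":-14.5,"wx":0,"wy":0,"wz":0},{"grip":0,"tx":35,"ty":0,"tz":-14.5,"wx":0,"wy":0,"wz":0},{"grip":0,"tx":35,"ty":0,"tz":-14.5,"wx":0,"wy":0,"wz":0},{"grip":0,"tx":35,"ty":0,"tz":-14.5,"wx":0,"wy":0,"wz":0},{"grip":0,"tx":35,"ty":0,"tz":-14.5,"wx":0,"wy":0,"wz":0}]'
python3 -m handwheel '[{"grip":0,"tx":0,"ty":0,"tz":0,"wx":0,"wy":0.116,"wz":0},{"grip":0,"tx":0,"ty":0,"tz":0,"wx":0,"wy":0.116,"wz":0},{"grip":0,"tx":0,"ty":0,"tz":0,"wx":0,"wy":0.116,"wz":0},{"grip":0,"tx":0,"ty":0,"tz":0,"wx":0,"wy":0.116,"wz":0},{"grip":0,"tx":0,"ty":0,"tz":0,"wx":0,"wy":0.116,"wz":0},{"grip":0,"tx":0,"ty":0,"tz":0,"wx":0,"wy":0.116,"wz":0},{"grip":0,"tx":0,"ty":0,"tz":0,"wx":0,"wy":0.116,"wz":0},{"grip":0,"tx":0,"ty":0,"tz":0,"wx":0,"wy":0.116,"wz":0},{"grip":0,"tx":0,"ty":0,"tz":0,"wx":0,"wy":0.116,"wz":0},{"grip":0,"tx":0,"ty":0,"tz":0,"wx":0,"wy":0.116,"wz":0}]'
python3 go.py "(-79.5,0,80)"
```

```text
time_s: 0.98
eef_pos: [428.0, 289.7, 231.2]
ee_rot: [-0.703, 0.703, -0.08, 0.08]
force: [0.7, 0.6, -1.0]
grip_width: -0.003
time_s: 1.82
eef_pos: [426.7, 291.1, 231.1]
ee_rot: [-0.542, 0.542, -0.454, 0.454]
force: [-0.9, -1.1, -0.0]
grip_width: -0.002
[[ 0.18 -0.    0.98]
 [-0.98 -0.    0.18]
 [ 0.   -1.   -0.  ]]
t 1.8167 pos [426.7 291.1 231.1] F [-0.9 -1.1 -0. ] g -0.0
box [-169.2  -86.3  231.1]
tool shift (cur axes) [ 89.5 151.   86.6] (final axes) [ 89.7 151.1  86.3] rotvec [ 0.001 -0.002  0.   ]
```

```bash
python3 -m handwheel '[{"grip":0,"tx":15,"ty":20,"tz":14.4,"wx":0,"wy":0,"wz":0},{"grip":0,"tx":15,"ty":20,"tz":14.4,"wx":0,"wy":0,"wz":0},{"grip":0,"tx":15,"ty":20,"tz":14.4,"wx":0,"wy":0,"wz":0},{"grip":0,"tx":15,"ty":20,"tz":14.4,"wx":0,"wy":0,"wz":0},{"grip":0,"tx":15,"ty":25,"tz":14.4,"wx":0,"wy":0,"wz":0},{"grip":0,"tx":14.7,"ty":25,"tz":14.3,"wx":0,"wy":0,"wz":0},{"grip":0,"tx":0,"ty":21,"tz":0,"wx":0,"wy":0,"wz":0},{"grip":0,"tx":0,"ty":0,"tz":0,"wx":0,"wy":0,"wz":0},{"grip":0,"tx":0,"ty":0,"tz":0,"wx":0,"wy":0,"wz":0}]'
python3 go.py "(-79.5,0,45)"
python3 - <<'E'
from h import *
s=cap('side','side1');cap('top','top1');cap('wrist','wrist1')
crop('side1','side1c',200,190,360,310,5);crop('top1','top1c',200,180,320,280,6)
print(proj(s,sense()['eef_pos']))
E
```

```text
time_s: 2.57
eef_pos: [527.4, 218.6, 79.9]
ee_rot: [-0.543, 0.544, -0.453, 0.452]
force: [-0.2, 0.1, 1.5]
grip_width: 0.002
[[ 0.18 -0.    0.98]
 [-0.98 -0.    0.18]
 [-0.   -1.   -0.  ]]
t 2.5667 pos [527.4 218.6  79.9] F [-0.2  0.1  1.5] g 0.0
box [-79.9  -0.1  79.9]
tool shift (cur axes) [ 0.4 34.9  0.2] (final axes) [ 0.4 34.9  0.1] rotvec [ 0.002  0.004 -0.   ]
[271.77035686 254.79507178]
```

View pics/side1c.png

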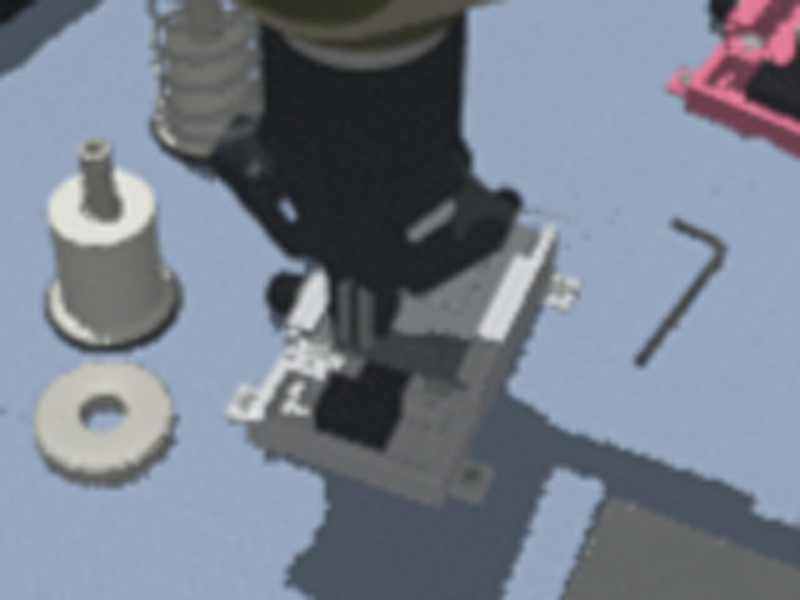

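View pics/wrist1.png

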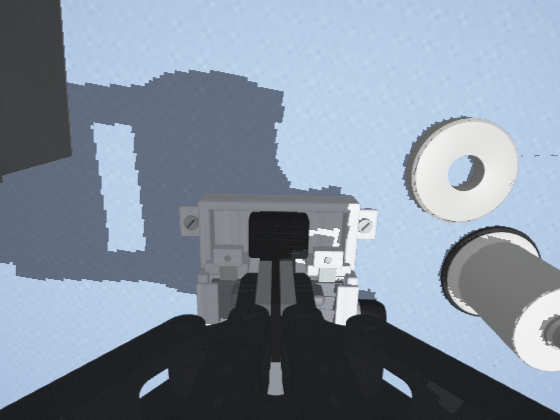

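Run:
```python
from fit import *
W=pickle.load(open('pics/wrist1.pkl','rb'))
for X in [(-91.5,17,31.5),(-91.5,-17,31.5),(-67.5,17,31.5),(-67.5,-17,31.5),(-98,47,19),(-98,-47,19),(-79.5,0,80)]:print(X,proj(W,w(r.x,X)).round(0))
crop('wrist1','wrist1c',170,170,400,370,3.4)
```

```text
(-91.5, 17, 31.5) [302. 219.]
(-91.5, -17, 31.5) [240. 219.]
(-67.5, 17, 31.5) [301. 259.]
(-67.5, -17, 31.5) [241. 259.]
(-98, 47, 19) [353. 202.]
(-98, -47, 19) [189. 201.]
(-79.5, 0, 80) [270. 280.]
```

View pics/wrist1c.png

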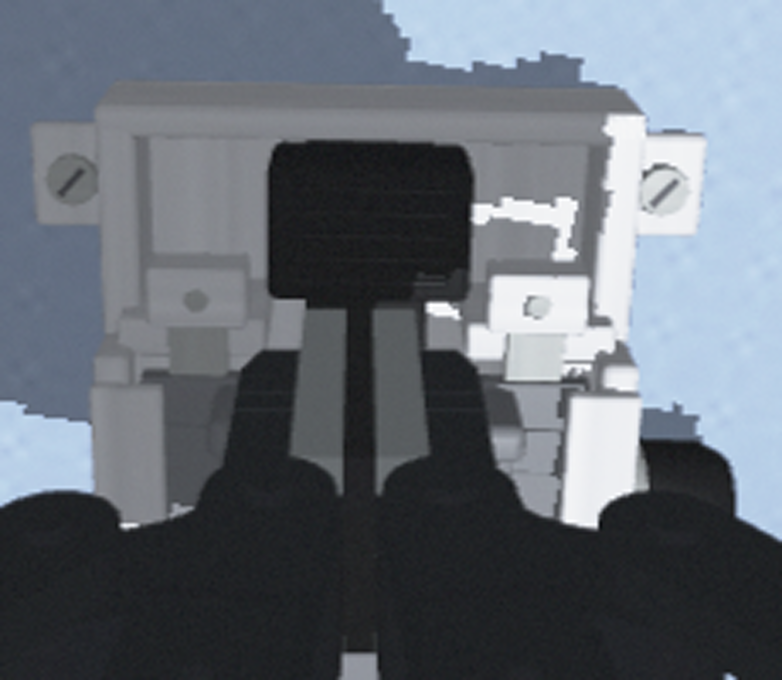

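```bash
python3 -m handwheel '[{"grip":0,"tx":0,"ty":15,"tz":0,"wx":0,"wy":0,"wz":0},{"grip":0,"tx":0,"ty":15,"tz":0,"wx":0,"wy":0,"wz":0},{"grip":0,"tx":0,"ty":10,"tz":0,"wx":0,"wy":0,"wz":0},{"grip":0,"tx":0,"ty":3,"tz":0,"wx":0,"wy":0,"wz":0},{"grip":0,"tx":0,"ty":3,"tz":0,"wx":0,"wy":0,"wz":0},{"grip":0,"tx":0,"ty":2,"tz":0,"wx":0,"wy":0,"wz":0},{"grip":0,"tx":0,"ty":2,"tz":0,"wx":0,"wy":0,"wz":0},{"grip":0,"tx":0,"ty":2,"tz":0,"wx":0,"wy":0,"wz":0},{"grip":0,"tx":0,"ty":2,"tz":0,"wx":0,"wy":0,"wz":0},{"grip":0,"tx":0,"ty":0,"tz":0,"wx":0,"wy":0,"wz":0}]'
python3 go.py "(-79.5,0,24.5)"
```

```text
time_s: 3.55
eef_pos: [528.3, 218.8, 26.4]
ee_rot: [0.544, -0.543, 0.452, -0.452]
force: [1.5, 1.3, 2.2]
grip_width: 0.003
[[ 0.18  0.    0.98]
 [-0.98  0.    0.18]
 [-0.   -1.    0.  ]]
t 3.55 pos [528.3 218.8  26.4] F [1.5 1.3 2.2] g 0.0
box [-79.9   0.7  26.4]
tool shift (cur axes) [ 0.4  1.9 -0.7] (final axes) [ 0.4  1.9 -0.7] rotvec [-0.001  0.004 -0.   ]
```

```bash
python3 -m handwheel '[{"grip":0,"tx":0,"ty":0.7,"tz":0,"wx":0,"wy":0,"wz":0},{"grip":0,"tx":0,"ty":0.7,"tz":0,"wx":0,"wy":0,"wz":0},{"grip":0,"tx":0,"ty":0,"tz":0,"wx":0,"wy":0,"wz":0}]'
python3 -m handwheel '[{"grip":0,"tx":0,"ty":0.6,"tz":0,"wx":0,"wy":0,"wz":0},{"grip":0,"tx":0,"ty":0,"tz":0,"wx":0,"wy":0,"wz":0},{"grip":0,"tx":0,"ty":0,"tz":0,"wx":0,"wy":0,"wz":0}]'
python3 - <<'E'
from h import *
s=cap('side','side2');cap('wrist','wrist2')
crop('side2','side2c',200,190,360,310,5)
E
```

```text
time_s: 3.8
eef_pos: [528.2, 218.8, 25.0]
ee_rot: [0.544, -0.543, 0.452, -0.452]
force: [1.4, 0.6, 2.7]
grip_width: -0.001
time_s: 4.05
eef_pos: [528.2, 218.7, 24.4]
ee_rot: [0.544, -0.543, 0.452, -0.452]
force: [1.1, 0.6, 3.0]
grip_width: -0.005
```

View pics/side2c.png

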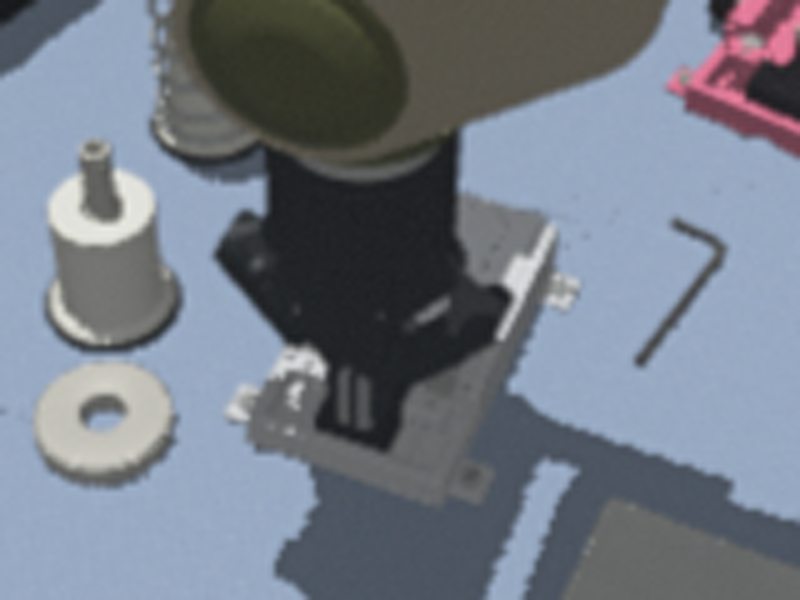

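View pics/wrist2.png

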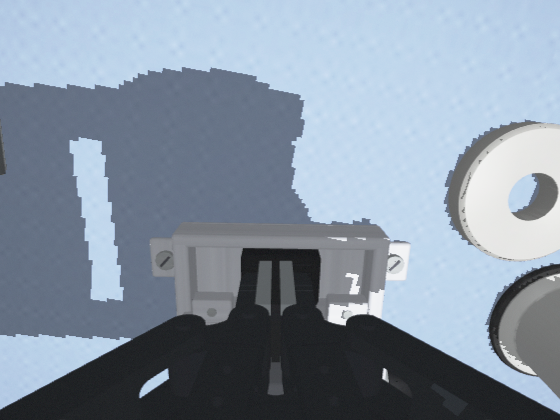

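```bash
python3 -m handwheel '[{"grip":0,"tx":0,"ty":0.6,"tz":0,"wx":0,"wy":0,"wz":0},{"grip":0,"tx":0,"ty":0,"tz":0,"wx":0,"wy":0,"wz":0}]'
python3 -m handwheel '[{"grip":0,"tx":0,"ty":0.6,"tz":0,"wx":0,"wy":0,"wz":0},{"grip":0,"tx":0,"ty":0,"tz":0,"wx":0,"wy":0,"wz":0},{"grip":0,"tx":0,"ty":0,"tz":0,"wx":0,"wy":0,"wz":0}]'
```

```text
time_s: 4.32
eef_pos: [528.2, 218.7, 24.0]
ee_rot: [0.544, -0.543, 0.452, -0.452]
force: [0.7, 1.2, 5.2]
grip_width: 0.003
time_s: 4.57
eef_pos: [528.2, 218.7, 23.8]
ee_rot: [0.544, -0.543, 0.452, -0.452]
force: [-0.6, -0.1, 8.9]
grip_width: 0.002
```

```bash
python3 -m handwheel '[{"grip":0,"tx":-2,"ty":-20,"tz":0,"wx":0,"wy":0,"wz":0},{"grip":0,"tx":-4,"ty":-30,"tz":0,"wx":0,"wy":0,"wz":0},{"grip":0,"tx":-4,"ty":-30,"tz":0,"wx":0,"wy":0,"wz":0},{"grip":0,"tx":0,"ty":0,"tz":0,"wx":0,"wy":0,"wz":0},{"grip":0,"tx":0,"ty":0,"tz":0,"wx":0,"wy":0,"wz":0}]'
python3 - <<'E'
from h import *
s=cap('side','side3');cap('wrist','wrist3');cap('top','top3')
crop('side3','side3c',200,190,360,310,5);crop('wrist3','wrist3c',170,170,400,370,3.4)
E
python3 go.py "(-79.5,0,39)"
```

```text
time_s: 4.98
eef_pos: [526.3, 228.6, 103.9]
ee_rot: [0.544, -0.543, 0.452, -0.452]
force: [-0.1, 0.1, -0.0]
grip_width: -0.004
[[ 0.18 -0.    0.98]
 [-0.98 -0.    0.18]
 [ 0.   -1.   -0.  ]]
t 5.1333 pos [525.3 228.1 101.6] F [-0.1 -0.4 -0.4] g -0.0
box [-89.6  -0.5 101.6]
tool shift (cur axes) [10.1 62.6  0.7] (final axes) [10.1 62.6  0.5] rotvec [0.003 0.004 0.   ]
```

View pics/side3c.png

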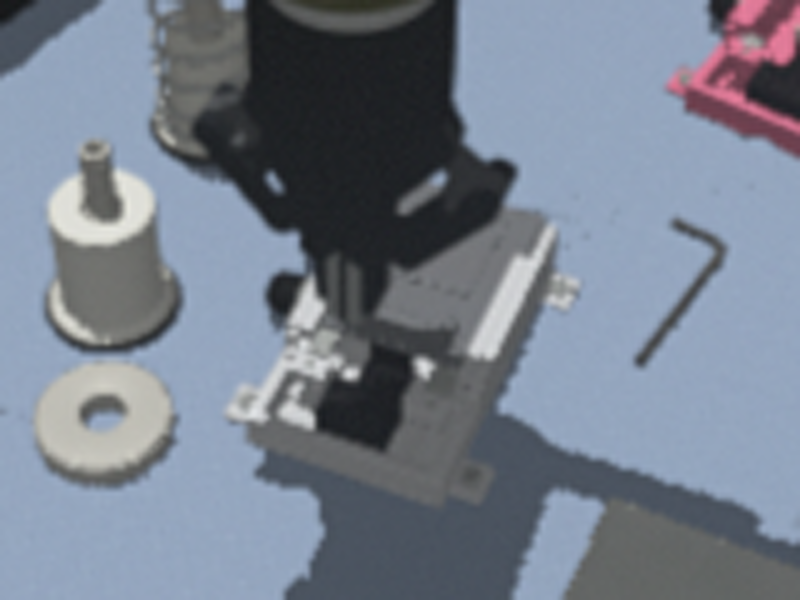

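View pics/wrist3c.png

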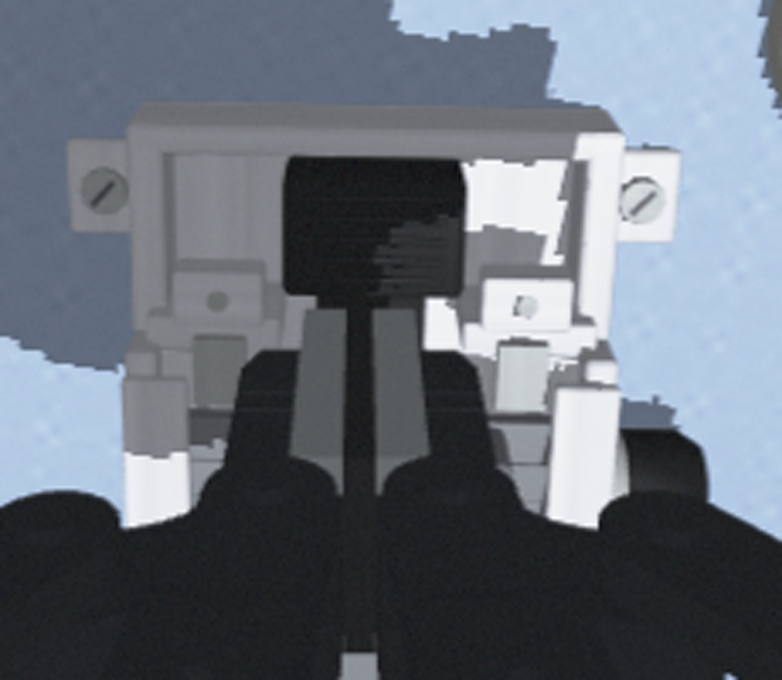

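```bash
python3 -m handwheel '[{"grip":0,"tx":0,"ty":20,"tz":0,"wx":0,"wy":0,"wz":0},{"grip":0,"tx":0,"ty":20,"tz":0,"wx":0,"wy":0,"wz":0},{"grip":0,"tx":0,"ty":15,"tz":0.5,"wx":0,"wy":0,"wz":0},{"grip":0,"tx":0,"ty":7.5,"tz":0,"wx":0,"wy":0,"wz":0},{"grip":0,"tx":5,"ty":0,"tz":0,"wx":0,"wy":0,"wz":0},{"grip":0,"tx":8,"ty":0,"tz":0,"wx":0,"wy":0,"wz":0},{"grip":0,"tx":6,"ty":0,"tz":0,"wx":0,"wy":0,"wz":0},{"grip":0,"tx":3,"ty":0,"tz":0,"wx":0,"wy":0,"wz":0},{"grip":0,"tx":0,"ty":0,"tz":0,"wx":0,"wy":0,"wz":0}]'
python3 go.py "(-50,0,39)"
```

```text
time_s: 5.88
eef_pos: [531.3, 206.0, 41.4]
ee_rot: [0.544, -0.543, 0.452, -0.453]
force: [1.0, -0.5, 0.4]
grip_width: -0.001
[[ 0.18  0.    0.98]
 [-0.98  0.    0.18]
 [ 0.   -1.    0.  ]]
t 5.8833 pos [531.3 206.   41.4] F [ 1.  -0.5  0.4] g -0.0
box [-66.9   1.4  41.4]
tool shift (cur axes) [16.8  2.4 -1.5] (final axes) [16.9  2.4 -1.4] rotvec [-0.001  0.003  0.   ]
```

```bash
python3 -m handwheel '[{"grip":0,"tx":2,"ty":3,"tz":-1,"wx":0,"wy":0,"wz":0},{"grip":0,"tx":3,"ty":0,"tz":0,"wx":0,"wy":0,"wz":0},{"grip":0,"tx":3,"ty":0,"tz":0,"wx":0,"wy":0,"wz":0},{"grip":0,"tx":3,"ty":0,"tz":0,"wx":0,"wy":0,"wz":0},{"grip":0,"tx":3,"ty":0,"tz":0,"wx":0,"wy":0,"wz":0},{"grip":0,"tx":3,"ty":0,"tz":0,"wx":0,"wy":0,"wz":0},{"grip":0,"tx":3,"ty":0,"tz":0,"wx":0,"wy":0,"wz":0},{"grip":0,"tx":3,"ty":0,"tz":0,"wx":0,"wy":0,"wz":0}]'
python3 go.py "(-50,0,39)"
python3 - <<'E'
from h import *
s=cap('side','side4');crop('side4','side4c',200,190,360,310,5)
E
```

```text
time_s: 6.55
eef_pos: [533.9, 183.9, 37.6]
ee_rot: [0.544, -0.544, 0.452, -0.452]
force: [-0.9, 0.6, 0.7]
grip_width: 0.002
[[ 0.18  0.    0.98]
 [-0.98 -0.    0.18]
 [ 0.   -1.    0.  ]]
t 6.55 pos [533.9 183.9  37.6] F [-0.9  0.6  0.7] g 0.0
box [-44.6   0.1  37.6]
tool shift (cur axes) [-5.4 -1.4 -0. ] (final axes) [-5.4 -1.4 -0.1] rotvec [-0.     0.004  0.   ]
```

View pics/side4c.png

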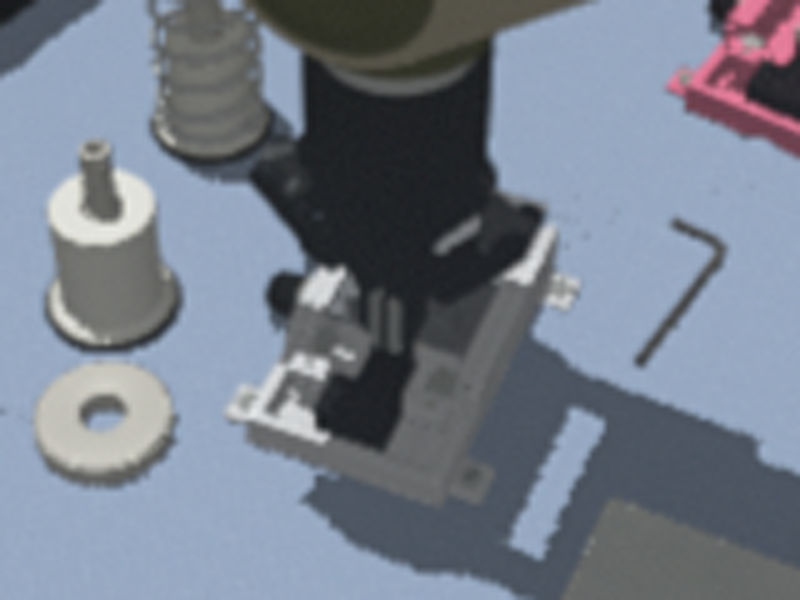

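```bash
python3 -m handwheel '[{"grip":0,"tx":4,"ty":0,"tz":0,"wx":0,"wy":0,"wz":0},{"grip":0,"tx":4,"ty":0,"tz":0,"wx":0,"wy":0,"wz":0},{"grip":0,"tx":4,"ty":0,"tz":0,"wx":0,"wy":0,"wz":0},{"grip":0,"tx":4,"ty":0,"tz":0,"wx":0,"wy":0,"wz":0},{"grip":0,"tx":4,"ty":0,"tz":0,"wx":0,"wy":0,"wz":0},{"grip":0,"tx":4,"ty":0,"tz":0,"wx":0,"wy":0,"wz":0},{"grip":0,"tx":4,"ty":0,"tz":0,"wx":0,"wy":0,"wz":0},{"grip":0,"tx":4,"ty":0,"tz":0,"wx":0,"wy":0,"wz":0},{"grip":0,"tx":4,"ty":0,"tz":0,"wx":0,"wy":0,"wz":0},{"grip":0,"tx":4,"ty":0,"tz":0,"wx":0,"wy":0,"wz":0}]'
python3 go.py "(-0,0,39)"
python3 - <<'E'
from h import *
s=cap('side','side5');crop('side5','side5c',200,150,360,270,5);cap('top','top5');crop('top5','top5c',200,180,320,280,6)
E
```

```text
time_s: 7.43
eef_pos: [541.2, 144.4, 37.6]
ee_rot: [-0.544, 0.544, -0.452, 0.452]
force: [-0.5, 0.4, 0.1]
grip_width: -0.003
[[ 0.18 -0.    0.98]
 [-0.98 -0.    0.18]
 [ 0.   -1.   -0.  ]]
t 7.4333 pos [541.2 144.4  37.6] F [-0.5  0.4  0.1] g -0.0
box [-4.4  0.2 37.6]
tool shift (cur axes) [ 4.4 -1.4 -0.2] (final axes) [ 4.4 -1.4 -0.2] rotvec [0.    0.004 0.   ]
```

View pics/side5c.png

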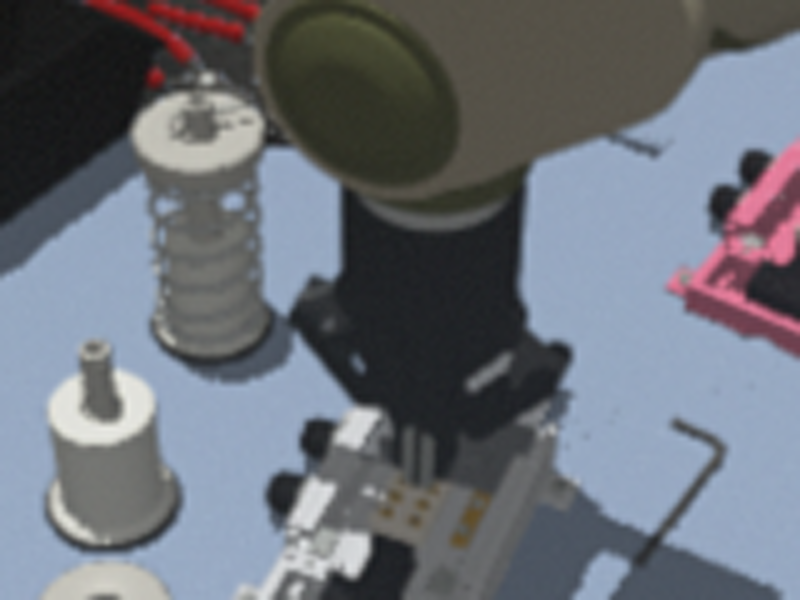

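View pics/top5c.png

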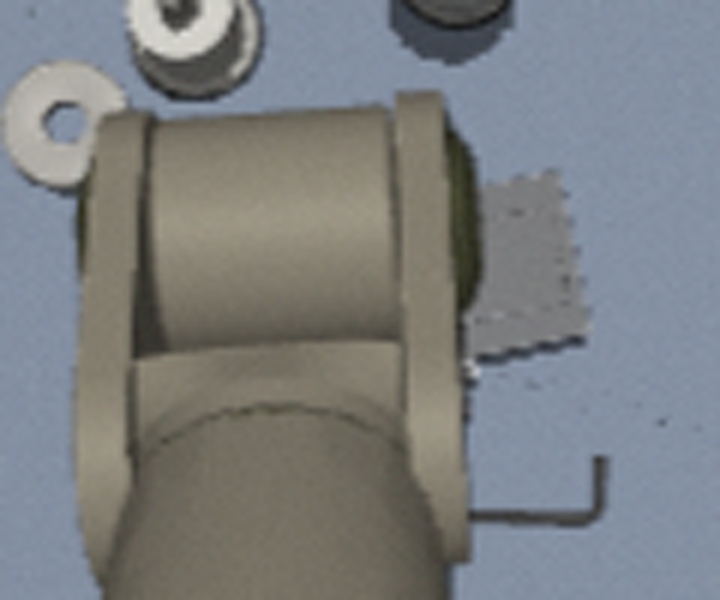

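```bash
python3 -m handwheel '[{"grip":0,"tx":4,"ty":0,"tz":0,"wx":0,"wy":0,"wz":0},{"grip":0,"tx":4,"ty":0,"tz":0,"wx":0,"wy":0,"wz":0},{"grip":0,"tx":4,"ty":0,"tz":0,"wx":0,"wy":0,"wz":0},{"grip":0,"tx":4,"ty":0,"tz":0,"wx":0,"wy":0,"wz":0},{"grip":0,"tx":4,"ty":0,"tz":0,"wx":0,"wy":0,"wz":0},{"grip":0,"tx":4,"ty":0,"tz":0,"wx":0,"wy":0,"wz":0},{"grip":0,"tx":4,"ty":0,"tz":0,"wx":0,"wy":0,"wz":0},{"grip":0,"tx":4,"ty":0,"tz":0,"wx":0,"wy":0,"wz":0},{"grip":0,"tx":4,"ty":0,"tz":0,"wx":0,"wy":0,"wz":0},{"grip":0,"tx":4,"ty":0,"tz":0,"wx":0,"wy":0,"wz":0}]'
python3 go.py "(51,0,39)"
python3 - <<'E'
from h import *
s=cap('side','side6');crop('side6','side6c',220,130,380,250,5);cap('top','top6');crop('top6','top6c',220,170,340,270,6);cap('wrist','wrist6')
E
```

```text
time_s: 8.37
eef_pos: [548.5, 105.0, 37.6]
ee_rot: [0.544, -0.544, 0.452, -0.452]
force: [-0.1, 0.7, 0.0]
grip_width: -0.0
[[ 0.18  0.    0.98]
 [-0.98 -0.    0.18]
 [ 0.   -1.    0.  ]]
t 8.3667 pos [548.5 105.   37.6] F [-0.1  0.7  0. ] g -0.0
box [35.6  0.4 37.6]
tool shift (cur axes) [15.4 -1.4 -0.5] (final axes) [15.4 -1.4 -0.4] rotvec [-0.     0.004  0.   ]
```

View pics/side6c.png

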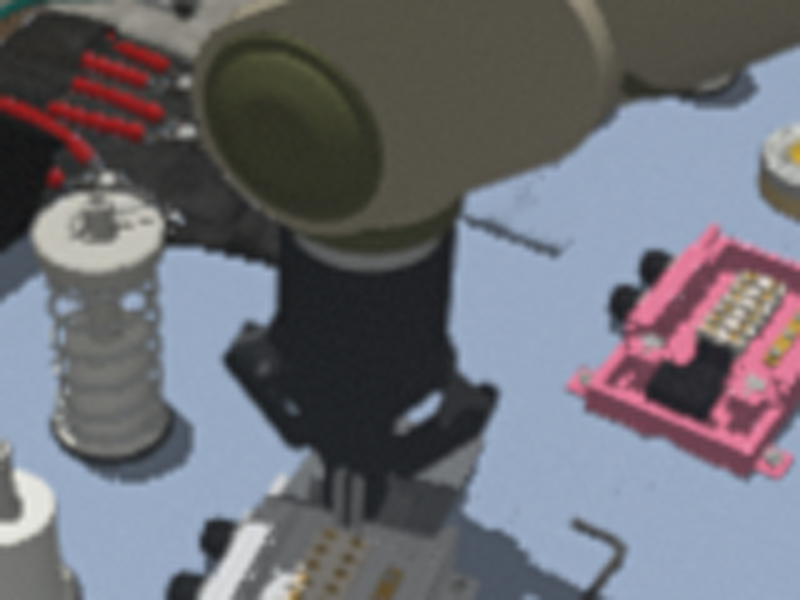

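View pics/top6c.png

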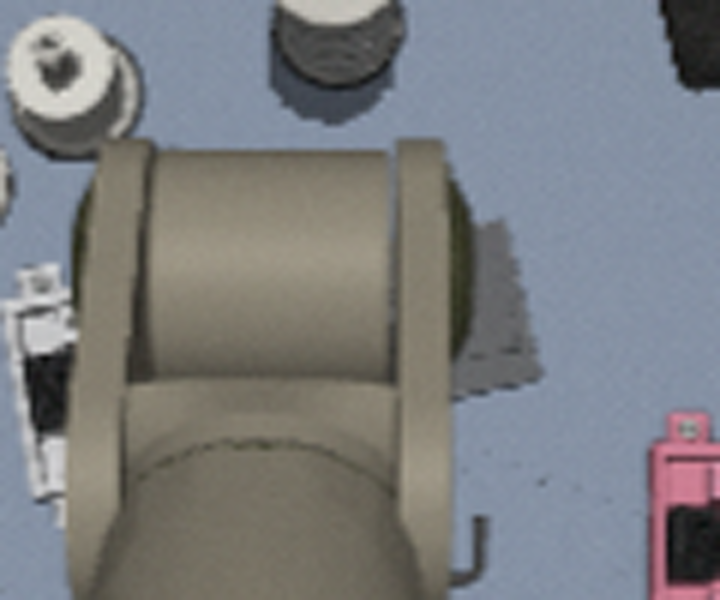

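View pics/wrist6.png

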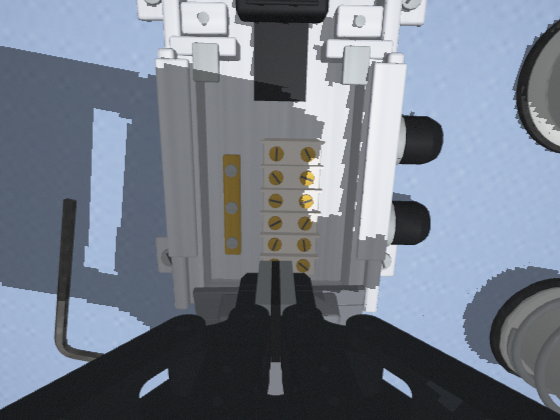

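```bash
python3 -m handwheel '[{"grip":0,"tx":4,"ty":0,"tz":0,"wx":0,"wy":0,"wz":0},{"grip":0,"tx":4,"ty":0,"tz":0,"wx":0,"wy":0,"wz":0},{"grip":0,"tx":4,"ty":0,"tz":0,"wx":0,"wy":0,"wz":0},{"grip":0,"tx":4,"ty":0,"tz":0,"wx":0,"wy":0,"wz":0},{"grip":0,"tx":0,"ty":0,"tz":0,"wx":0,"wy":0,"wz":0},{"grip":0,"tx":0,"ty":0,"tz":0,"wx":0,"wy":0,"wz":0}]'
python3 go.py "(51,0,39)"
python3 - <<'E'
from h import *
s=cap('side','side7');crop('side7','side7c',220,130,380,250,5);cap('wrist','wrist7')
E
```

```text
time_s: 9.02
eef_pos: [551.4, 89.5, 37.6]
ee_rot: [0.544, -0.543, 0.452, -0.452]
force: [-0.4, 0.8, -0.9]
grip_width: 0.001
[[ 0.18  0.    0.98]
 [-0.98 -0.    0.18]
 [ 0.   -1.    0.  ]]
t 9.0167 pos [551.4  89.5  37.6] F [-0.4  0.8 -0.9] g 0.0
box [51.4  0.4 37.6]
tool shift (cur axes) [-0.4 -1.4 -0.4] (final axes) [-0.4 -1.4 -0.4] rotvec [-0.     0.003  0.   ]
```

View pics/side7c.png

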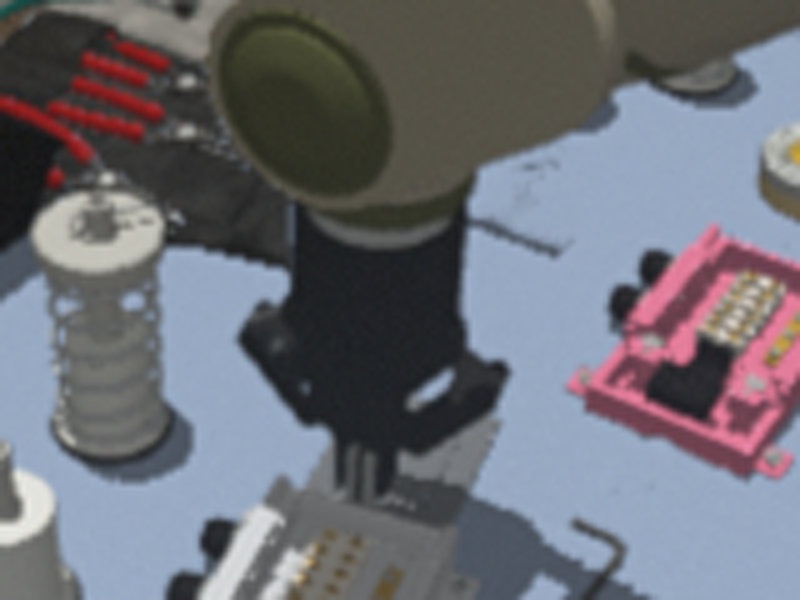

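View pics/wrist7.png

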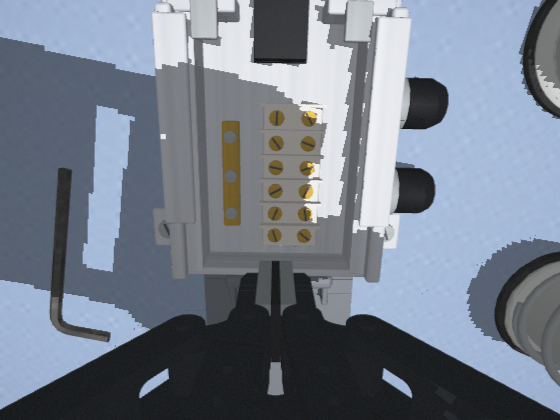

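```bash
python3 -m handwheel '[{"grip":0,"tx":-5,"ty":-10,"tz":0,"wx":0,"wy":0,"wz":0},{"grip":0,"tx":-15,"ty":-30,"tz":0,"wx":0,"wy":0,"wz":0},{"grip":0,"tx":-25,"ty":-30,"tz":0,"wx":0,"wy":0,"wz":0},{"grip":0,"tx":-25,"ty":-30,"tz":-10,"wx":0,"wy":0,"wz":0},{"grip":0,"tx":-25,"ty":-30,"tz":-25,"wx":0,"wy":0,"wz":0},{"grip":0,"tx":-25,"ty":-20,"tz":-30,"wx":0,"wy":0,"wz":0},{"grip":0,"tx":-25,"ty":0,"tz":-30,"wx":0,"wy":0,"wz":0},{"grip":0,"tx":-25,"ty":0,"tz":-30,"wx":0,"wy":0,"wz":0},{"grip":0,"tx":-20,"ty":0,"tz":-30,"wx":0,"wy":0,"wz":0},{"grip":0,"tx":0,"ty":0,"tz":0,"wx":0,"wy":0,"wz":0}]'
python3 - <<'E'
from h import *
s=cap('side','side8');crop('side8','side8c',220,150,380,270,5);cap('top','top8');crop('top8','top8c',210,170,340,270,6)
E
```

```text
time_s: 9.95
eef_pos: [364.0, 247.5, 184.4]
ee_rot: [-0.544, 0.545, -0.452, 0.451]
force: [1.0, -0.4, 0.6]
grip_width: -0.001
```

View pics/side8c.png

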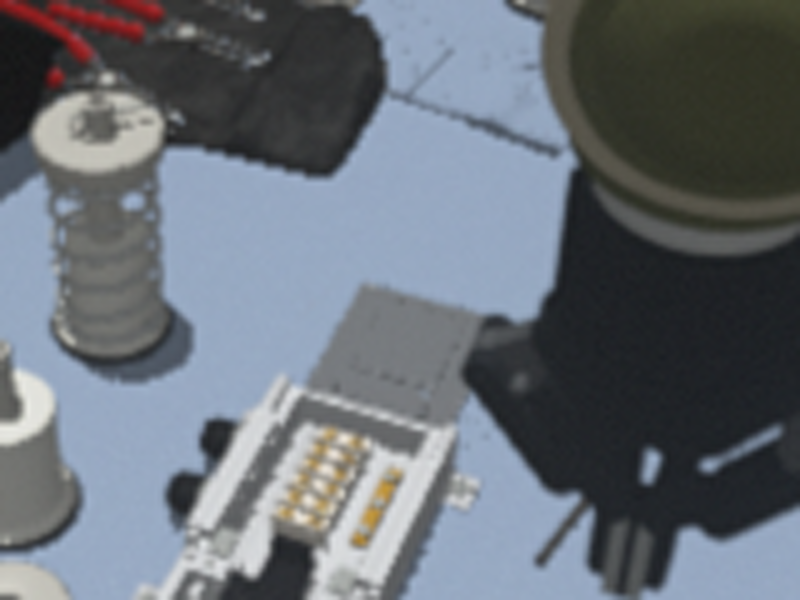

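View pics/top8c.png

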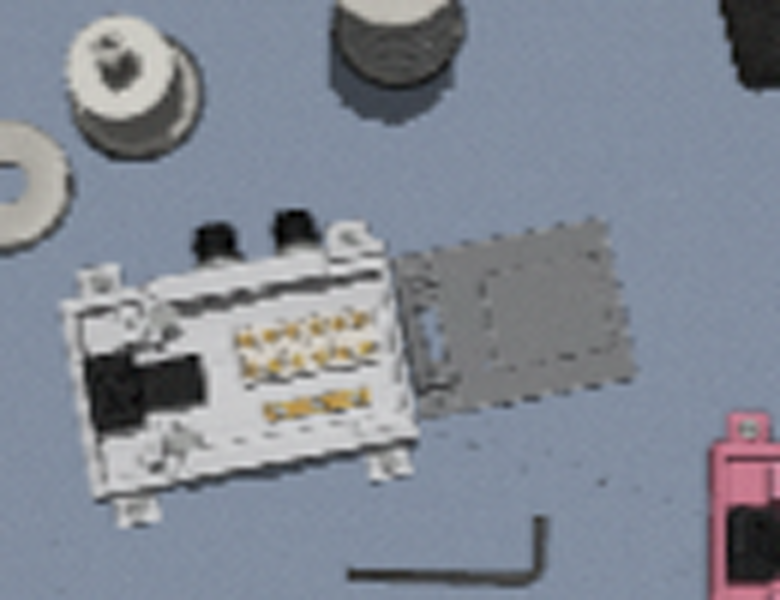

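Run:
```python
from fit import *
T8=pickle.load(open('pics/top8.pkl','rb'));S8=pickle.load(open('pics/side8.pkl','rb'))
c,q=np.cos(r.x[2]),np.sin(r.x[2])
def b(C,u,v,z):
    p=ray(C,u,v,z)-[r.x[0],r.x[1],0];return np.round([c*p[0]+q*p[1],-q*p[0]+c*p[1]],1)
for a in [(605,220),(635,379),(425,415)]:print('top',b(T8,210+a[0]/6,170+a[1]/6,4))
for a in [(362,284),(484,318)]:print('side',b(S8,220+a[0]/5,150+a[1]/5,4))
im=cv2.imread('pics/side8c.png');im2=cv2.imread('pics/top8c.png')
for X0 in (111,):
  for pts in [[(-52,39,4),(52,39,4),(52,-39,4),(-52,-39,4)],[(-52,26,19),(-45,26,19),(-45,-26,19),(-52,-26,19)]]:
    for m,C,o,k in((im,S8,(220,150),5),(im2,T8,(210,170),6)):
      cv2.polylines(m,[np.array([(proj(C,w(r.x,(X[0]+X0,X[1],X[2])))-o)*k for X in pts]).round().astype(int)],True,(0,0,255),1)
cv2.imwrite('pics/o8.png',np.hstack([cv2.resize(im,(400,300)),cv2.resize(im2,(400,300))]))
```

```text
top [163.8  37.6]
top [162.1 -39.4]
top [ 61.6 -36.6]
side [158.8  38.5]
side [158.  -30.1]
```

View pics/o8.png

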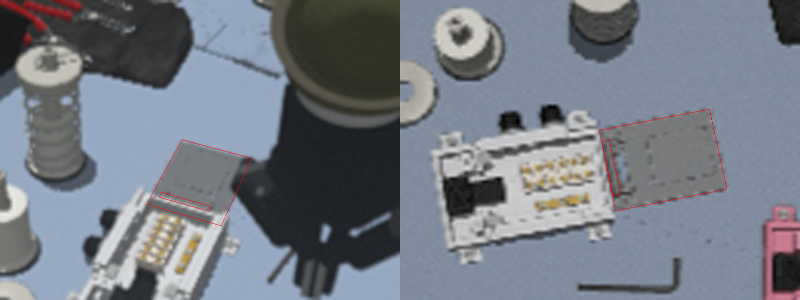

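```bash
python3 go.py "(230,0,220)"; python3 -m handwheel '[{"grip":0,"tx":35,"ty":-7,"tz":0,"wx":0,"wy":0,"wz":0},{"grip":0,"tx":35,"ty":-7,"tz":0,"wx":0,"wy":0,"wz":0},{"grip":0,"tx":35,"ty":-7,"tz":0,"wx":0,"wy":0,"wz":0},{"grip":0,"tx":35,"ty":-7,"tz":0,"wx":0,"wy":0,"wz":0},{"grip":0,"tx":35,"ty":-7,"tz":20,"wx":0,"wy":0,"wz":0},{"grip":0,"tx":35,"ty":0,"tz":30,"wx":0,"wy":0,"wz":0},{"grip":0,"tx":35,"ty":0,"tz":30,"wx":0,"wy":0,"wz":0},{"grip":0,"tx":35,"ty":0,"tz":30,"wx":0,"wy":0,"wz":0},{"grip":0,"tx":30,"ty":0,"tz":30,"wx":0,"wy":0,"wz":0},{"grip":0,"tx":0,"ty":0,"tz":0,"wx":0,"wy":0,"wz":0}]'
python3 - <<'E'
from h import *
cap('side','side9');crop('side9','side9c',250,180,350,255,8);cap('wrist','wrist9')
E
python3 go.py "(230,0,220)"
```

```text
[[ 0.18  0.    0.98]
 [-0.98  0.    0.18]
 [-0.   -1.    0.  ]]
t 10.05 pos [368.3 246.1 184.5] F [0.8 0.1 0.2] g -0.0
box [-135.4 -151.8  184.5]
tool shift (cur axes) [366.3 -35.3 149.7] (final axes) [365.4 -35.5 151.8] rotvec [-0.002  0.006 -0.   ]
time_s: 10.88
eef_pos: [556.4, -30.5, 217.0]
ee_rot: [-0.542, 0.543, -0.453, 0.454]
force: [-0.4, 0.7, 0.1]
grip_width: -0.001
[[ 0.18 -0.    0.98]
 [-0.98  0.    0.18]
 [-0.   -1.   -0.  ]]
t 10.9833 pos [552.8 -26.7 217.7] F [-0.2  0.6  0.3] g 0.0
box [166.  -18.9 217.7]
tool shift (cur axes) [64.1 -2.4 18.8] (final axes) [64.  -2.3 18.9] rotvec [ 0.001  0.001 -0.001]
```

View pics/side9c.png

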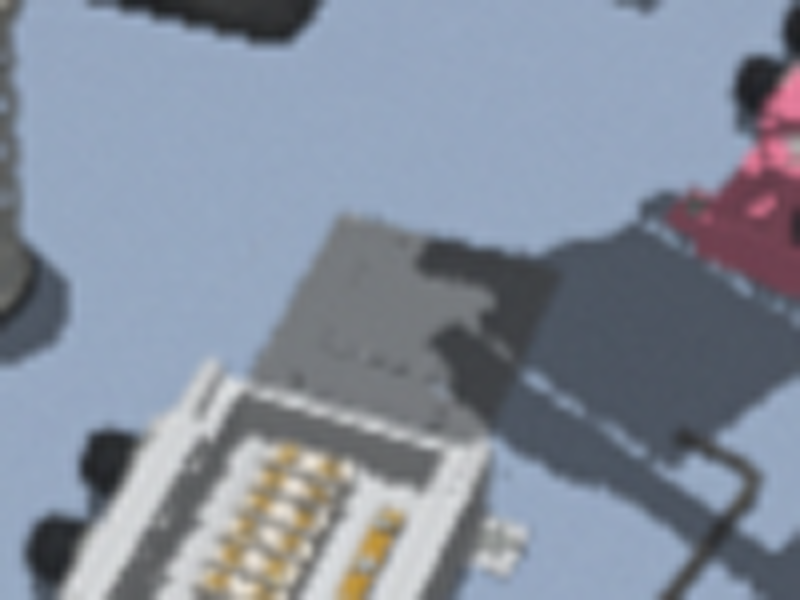

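View pics/wrist9.png

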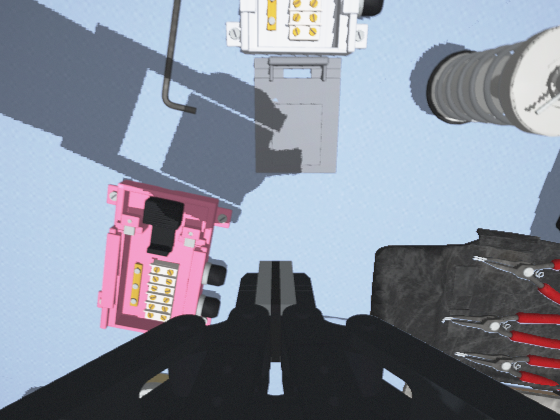

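Run:
```python
from fit import *
crop('wrist9','wrist9c',220,20,380,140+50,5)
W=pickle.load(open('pics/wrist9.pkl','rb'));print(-np.array(W['R']).T@W['t'])
im=cv2.imread('pics/wrist9c.png')
# cover flat at X0 with free 3dof fit vs tilt drawn
for X0,col,zr in ((110,(0,0,255),0),(108.5,(0,255,0),20)):
    q=[(X0-52,39,4+zr),(X0+52,39,4),(X0+52,-39,4),(X0-52,-39,4+zr)]
    P=np.array([proj(W,w(r.x,X)) for X in q]);print(zr,P.round(1),'w rear',np.linalg.norm(P[0]-P[3]),'front',np.linalg.norm(P[1]-P[2]),'len',np.linalg.norm(P[0]-P[1]))
```

```text
[542.44403492  44.41559073 359.65880722]
0 [[338.   57. ]
 [332.8 172.6]
 [252.4 172.6]
 [250.3  57.1]] w rear 87.72961009112034 front 80.4081387726819 len 115.66067718134252
20 [[341.9  52.5]
 [332.8 171.1]
 [252.3 171.1]
 [248.7  52.5]] w rear 93.26332242147305 front 80.50504079459756 len 118.91609093655136
```

View pics/wrist9c.png

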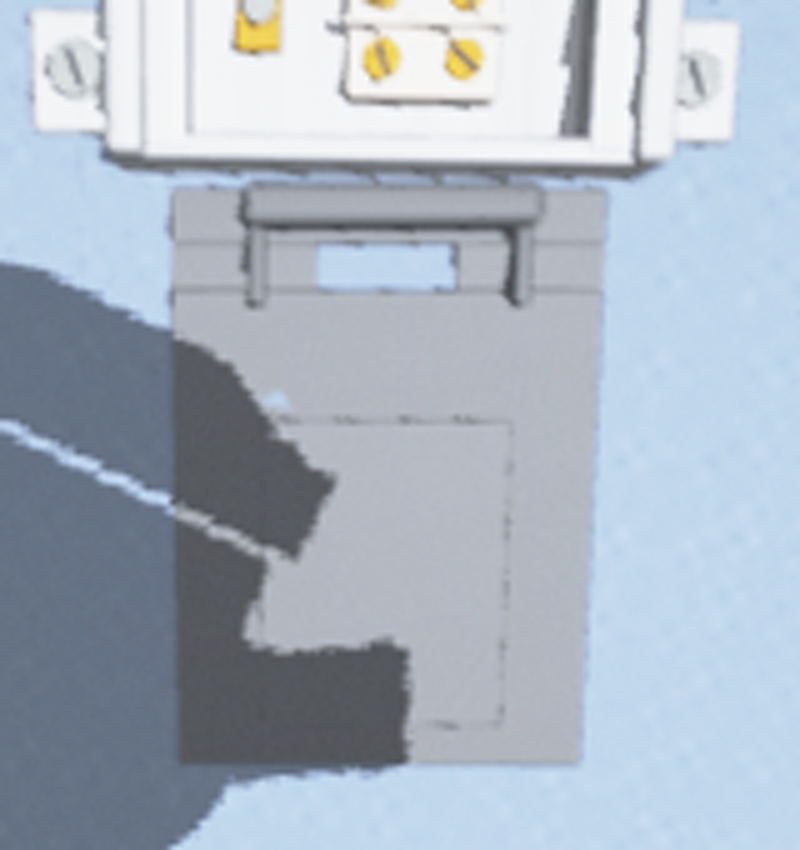

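Run:
```python
from fit import *
S=pickle.load(open('pics/side9.pkl','rb'))
a=cv2.imread('pics/side0.png')[245:295,240:300];b=cv2.imread('pics/side9.png')[245:295,240:300];d=cv2.imread('pics/side2.png')[245:295,240:300]
cv2.imwrite('pics/cmp.png',cv2.resize(np.hstack([a,b]),None,fx=6.5,fy=6.5,interpolation=cv2.INTER_CUBIC))
A=cv2.imread('pics/top0.png').astype(int);cap('top','top9');B=cv2.imread('pics/top9.png').astype(int)
D=(abs(A-B).sum(2)>60).astype(np.uint8)*255;cv2.imwrite('pics/diff.png',D)
```

```text
(no output)
```

View pics/cmp.png

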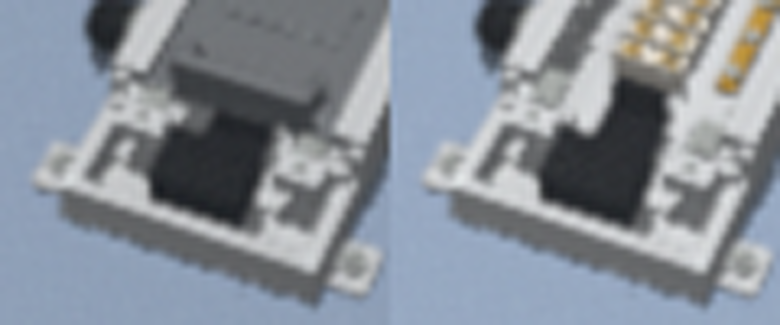

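View pics/diff.png

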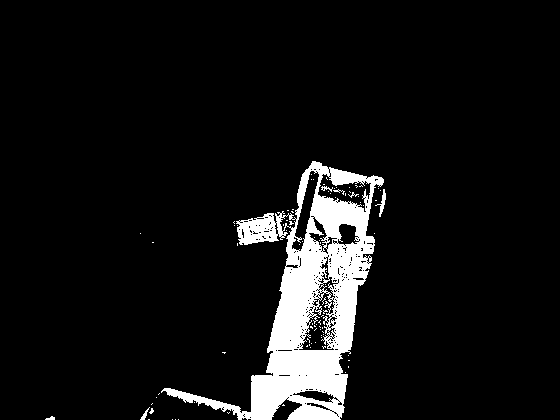

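The tab pad sits at the same pixels as before pressing, so it has sprung out. The difference picture shows no moved bystander in the part the arm leaves visible. Handing in.

```bash
python3 -c "
from rig import ctrl,sense
s=sense();print(s['time_s'],s['force'],abs(s['dq']).max());print(ctrl.finish_job())"
```

```text
11.0333 [-0.29109684  0.83698481  0.38055224] 0.03838623764241869
the job is handed in; nothing more can be done
None
```

I pressed the snap tab to its stop, and the cover sprang loose. I then pushed the cover by its rib along the guides and off the open end with the shut fingertips, and it dropped onto the bench. The job was handed in at about 11 s, and no verdict was reported.

**Forces:** The readings at the end of each move peaked at about 9 N while pressing the tab. The push itself never rose above sensor noise.

**Last checks:**
- **Cover:** It lies face up beyond the box with a visible gap. Its edge widths in the wrist picture (87 and 80.4 px) match a flat plate (87.7 and 80.4), not one propped on the edge. Its centre is about 110 mm along the guides.
- **Disagreement:** The side view gave a centre about 4 mm nearer the box (106 to 107 mm) than the top view (about 111 mm). Both are past the required 105 mm, and the visible gap behind the cover supports the larger figure.
- **Tab:** It looks the same in the side picture as before the press, so it has sprung out. I judged this by eye and did not measure it.
- **Bystanders:** The piston, spring unit and bottle show no change in the top view. The hex key looks undisturbed in the side and wrist pictures. In the last picture the arm hid the hex key area.
- **Arm:** It was clear of everything, with its force reading at noise level.

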